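# Load the slide tray into the scanner's spring-clip stage

## Robot

A 6-joint arm with a two-finger parallel gripper is mounted at the origin on the work surface. World frame = base frame: x ahead of the robot, y to its left, z up, the work surface at z = 0. Lengths are in mm, angles in rad, forces in N, time in s.
With the tool pointing down it reaches from about 250 to 850 mm from the base axis. Payload 12.5 kg.
Tool frame: the origin (TCP) lies at the centre of the arm's flange, where the gripper is bolted on; the fingertips stand 186 mm ahead of it and the grasp point (between the pads) lies 167 mm ahead of it; z points along the fingers, y is the line along which they close (so a half turn about z gives the same grasp; the last joint's range is limited). The gripper opens to 93 mm and grips with 3 to 60 N. Pads are 15 mm wide; open, the fingers measure 128 mm over their backs; the gripper's body (75 mm by 188 mm) begins 65 mm behind the grasp point.
Start: joints at [-1.425, 0.351, 1.652, -0, 1.139, -0.085], TCP at [125.837, -535.398, 404.733] pointing down, gripper open.
Joint ranges: [-2.75, 2.75], [-0.79, 2.1], [0.01, 2.65], [-1.57, 4.71], [0.07, 3.14], [-2.87, 2.87]. Speed limits (rad/s): [2.22, 2.22, 2.79, 3.14, 3.14, 3.14].

## Interface

Orientations are given as a rotation vector (axis times angle).
In Python, from station import arm gives the robot as it stands.
- The arm moves only by the shell command python3 -m pendant 'ROWS' [FORCE]. ROWS is JSON, one flat list of numbers, 5 for each row, row after row: the opening in per cent of the stroke, from 0 (shut) to 100 (fully open), then the shift along the tool's x, y, z scaled (see below), then the turn about the tool's z scaled (see below). In form: [fingers, tx, ty, tz, yaw, fingers, tx, ty, tz, yaw, ...]. A call has 1 to 12 rows; each row is the pose to reach, as a shift and turn from the pose commanded when the call began, along the tool's axes at that moment; what a row does not reach only later rows make up. The controller multiplies each number of a shift by 200 mm and each number of a turn by 30 degrees. A row lasts 1/8 s, in which the tool goes at most 62.5 mm and 10.7 degrees, less where a joint would pass 70% of its speed; a pose out of reach is approached as far as the arm can. A call with a number of a shift or a turn outside -1 to 1 is refused whole. A call with a gripper value outside its range is refused whole. The fingers move at their own pace and stop on an object; FORCE is the grip in N (left out, the last holds). Time passes only in rows, so rows that repeat a pose let the fingers close. It gives the time, the measured TCP pose, the force, the opening and the grip force at its end, in the units of the state.
- arm.get_state(): the state, without advancing time (a new reading comes with each control period).
- arm.read_camera(name): name is "scene" or "top"; returns (picture, depth): 400x640x3 uint8, blue, green, red; 400x640 float32, mm along the optical axis (not along the pixel's ray), 0 where there is no reading.
- arm.camera_model(name): a dict with "camera_matrix" (3x3 intrinsics, pixels), "extrinsics" (4x4, takes a point from camera to world coordinates). Camera axes: x right, y down, z forward; pixel columns grow to the right and rows downward; lengths in mm; the calibration is good to about 2 mm. A picture is of the moment at which its call begins. camera_model takes no time and is no camera call.
- arm.finish_job(): hands the job in; it is judged then, once.
The state is a dict: "t": time; "qpos": joint angles; "qvel": joint speeds; "tau": joint torques, N m; "tcp_pos": TCP position; "ee_rot": TCP orientation; "wrist_force": force on the tool from outside, world axes, zero at the start; "wrist_torque": the same for the moment, N m; "gripper_width": opening from 0.0 (shut) to 1.0 (fully open); "grip_force": force on a finger pad.
Only numpy, scipy, OpenCV 4.12 (cv2) and the standard library are available. Lean on these libraries where they do the work, as an engineer would, in place of code of your own. Each camera call takes 0.05 s, during which the arm holds its last target. There are 200 camera calls.

## Task

Load the tray of specimen slides (blue handle) into the slide scanner: take it by its handle, slide its two side ears into the clip-lined slots of the stage and push it fully home against the end stops, so that it sits flat. The stage is a delicate part: feel your way in and never force it; then let go, and leave the empty tray and the other things on the bench where they are.

Things in the scene. Friction and masses are not known exactly. Their poses are not given: they have to be found in the camera images.
- tray_grip (a point): Centre of the handle of the loaded tray: blue upright block 10 mm thick along x (pinch it so), 44 wide along y, rising 44 above the tray's plate; point 22 above the plate's top, 27 above its underside. Tray about 0.2 kg, flat on the bench at first: dark plate 120 long (x) x 100 wide x 5 thick, 10 mm of it behind this point, 110 ahead. Axes: x to the end that goes in first, y left, z up
- tray_nose (a point): Point midway between the front ends of the loaded tray's two ears, at the height of its underside: 100 mm ahead of (x) and 27 below tray_grip, same axes. The ears are flat tabs on both sides, 40 mm long (from this point back), sticking out 10 mm beyond the plate (120 over both), 5 thick, undersides flush with the plate's. Three glass slides lie nearly flush in the plate, at most 1.5 mm proud
- seat (a point): Where the centre of the tray's underside lies when home, with the scanner's stage in mid-travel. The stage parks up to 18 mm nearer or farther along x, different each time and not measured; y and z hold. 85 mm above the bench. Axes: x into the scanner (loading direction), y left, z up. Tray home and flat: tray_grip at x -50 (give or take those 18), y 0, z +27 mm of this point, axes agreeing
- scanner: Slide scanner: white housing 330 mm wide, 166 high, dark loading bay, front 130 mm beyond seat; the aluminium stage stands out before it over a plinth. Origin on the bench 85 mm below seat, same axes. All contact forces on scanner and stage added up, the tongues' own squeeze (some 7 N) included, must stay below 30 N. Stage: two flat ledges under the tray's ears and edges, see the joints
- clip_left (a joint): Lift (m) of the steel spring tongue over the left (+y) slot: 0 at rest, 0.0025 with an ear under it. Distances along x from seat with the stage in mid-travel: ledges at its height from -120 to +60 (44 to 66 mm either side, open between); flared mouths narrow by 5 mm a side from -20 to 0; then walls leave 1 mm beside each ear, up to the rigid end stop at +50, which the ear's front meets
- clip_right (a joint): The same for the right (-y) slot. Each tongue's ramp falls from 8.5 mm above the ledge at x -6 to 2.5 at +14, then level to +44. Together they resist the push with some 4 to 11 N, most on the ramps; no click, friction holds the tray. Slots are covered: set the ears on the open ledges before the flares, then slide. Walls and bridges rise 14 mm above the ledges
- tray_sensor (a joint): Travel (m) of the stage's brass tray-present pin, which stands midway between the end stops and is pushed back by the middle of the tray's front edge: 0 free, 0.004 with the ears firmly on both end stops; a light spring, under 1.5 N
- empty_tray: the other slide tray: same shape, no slides in it, orange handle. Origin: centre of its underside. A bystander, leave it alone
- amber_bottle: amber reagent bottle with white cap, 72 mm across, 170 mm high; origin under its centre. Bystander
- stain_bottle: small dark stain bottle with yellow label, 44 mm across, 85 mm high; origin under its centre. Bystander
- dropper: clear dropper bottle with red rubber bulb, 44 mm across, 100 mm high; origin under its centre. Bystander
- swab_tub: clear tub with white lid, 75 mm across, 72 mm high; origin under its centre. Bystander
- slide_box: white box of slides with a blue band, 90 x 38 x 40 mm high; origin under its centre. Bystander
- petri_dish: glass petri dish, 94 mm across, 17 mm high; origin under its centre. Bystander

How it is judged (in metres and radians):
On the way, in this order (a step that is already met when the one before it is completed fails the run):
1. the loaded tray is lifted clear of the bench (height (world z) of tray_grip above 0.07 m), for 0.1 s.
2. both ears are under their spring tongues, the tray not yet home (value of joint each of clip_left, clip_right above 0.0015 m and value of joint tray_sensor below 0.001 m and y of tray_grip in the frame of seat between -0.004 and 0.004 m), for 0.1 s.
At the end, for the whole second after the job is handed in: The loaded tray is home on the stage: the tray-present pin pushed back 2.5 mm or more (ears within 1.5 mm of the stops), both tongues lifted 1.8 mm or more, handle within 22 mm of mid-stage home, 2.5 mm of the centre line and 1.5 mm in height, level within 0.025 and square within 0.035 rad (value of joint each of clip_left, clip_right above 0.0018 m and value of joint tray_sensor above 0.0025 m and x of tray_grip in the frame of seat between -0.072 and -0.028 m and y of tray_grip in the frame of seat between -0.0025 and 0.0025 m and z of tray_grip in the frame of seat between 0.0255 and 0.0285 m and angle between the z axis of tray_grip and the z axis of seat, either way round below 0.025 rad and angle between the x axis of tray_grip and the x axis of seat, either way round below 0.035 rad); the robot touches nothing.
It fails at once if more than 30 N is put on the scanner or its stage, all contact forces added up (contact force between scanner and anything else above 30 N).
It fails at once if a bystander (empty tray, bottle, dropper, tub, slide box or dish) is shifted by more than 30 mm (distance of any of empty_tray, amber_bottle, stain_bottle, dropper, swab_tub, slide_box, petri_dish from where it was at the start of the episode above 0.03 m).
It also fails if it takes over 67 s, if anything falls off the work surface, if the arm or the gripper's body presses on something with over 40 N, if the wrist force passes 120 N, or if a joint passes its speed limit or range.

## Working session

There is one attempt and no reset: what is moved stays moved. The work goes in short steps, Python scripts to look and compute and a shell command to move; the robot and the scene stay as the last step left them, time stands still between calls to the robot, and variables do not carry over. Pictures are saved under pics/ and viewed, at most 10 in all, crops included, and the job is handed in when it is done.

```bash
mkdir -p pics; ls
cat > h.py <<'E'
import numpy as np,cv2
from scipy.spatial.transform import Rotation as R
from station import arm
def cam(n):
    im,d=arm.read_camera(n);m=arm.camera_model(n)
    return im,d,np.array(m["camera_matrix"]),np.array(m["extrinsics"])
def pts(d,K,E):
    v,u=np.mgrid[:d.shape[0],:d.shape[1]]
    P=np.stack([(u-K[0,2])/K[0,0]*d,(v-K[1,2])/K[1,1]*d,d],-1)
    return P@E[:3,:3].T+E[:3,3]
def ray(u,v,z,K,E):
    r=E[:3,:3]@np.array([(u-K[0,2])/K[0,0],(v-K[1,2])/K[1,1],1]);o=E[:3,3]
    return o+r*(z-o[2])/r[2]
E
python3 - <<'E'
from h import *
for n in("scene","top"):
    im,d,K,E=cam(n);cv2.imwrite(f"pics/{n}0.png",im);np.savez(f"{n}0.npz",im=im,d=d,K=K,E=E)
    print(n,K[0,0],E.round(3).tolist())
print(arm.get_state())
E
```

```text
pics
scene 395.8296107113423 [[-0.52, 0.728, -0.448, 1097.594], [0.854, 0.442, -0.274, 337.895], [-0.001, -0.525, -0.851, 1114.524], [0.0, 0.0, 0.0, 1.0]]
top 489.5808588323504 [[0.003, -0.995, 0.104, 345.985], [-1.0, -0.004, -0.015, 11.213], [0.016, -0.104, -0.994, 1930.841], [0.0, 0.0, 0.0, 1.0]]
{'t': 0.1, 'qpos': array([-1.42459162e+00,  3.51187979e-01,  1.65230394e+00, -2.40014893e-05,
        1.13909343e+00, -8.46043382e-02]), 'qvel': array([ 1.02694896e-03, -2.87020170e-04, -2.25475530e-03,  5.97368893e-04,
       -1.42135896e-05, -2.34197120e-03]), 'tau': array([ 6.74019175e-04, -4.98029888e+01, -2.85704935e+01,  7.00344262e-02,
        2.38697376e-02, -2.45393755e-05]), 'tcp_pos': array([ 125.82713251, -535.31263302,  404.27343275]), 'ee_rot': array([-3.11970890e+00, -3.61651272e-01,  8.22125234e-05]), 'wrist_force': array([ 0.29377896, -0.15068605,  0.37925543]), 'wrist_torque': array([-0.01594234, -0.03311914,  0.03928198]), 'grip_force': 0.0, 'gripper_width': 0.9986171446504911}
```

View pics/scene0.png

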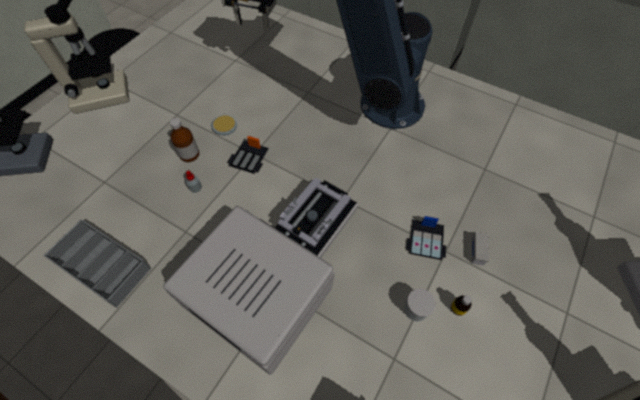

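View pics/top0.png

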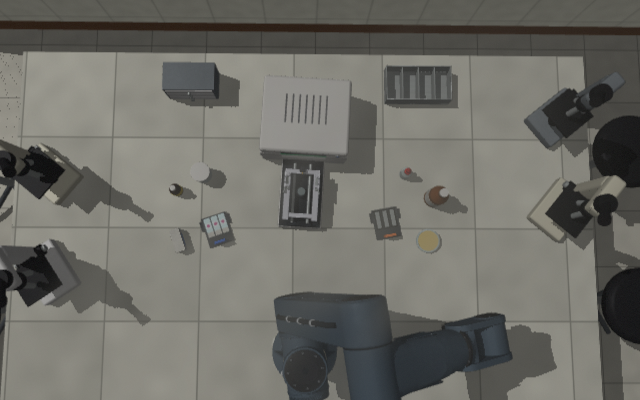

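The scene view shows the loaded tray at about (427,238), blue handle at (430,221), and the stage at (318,215). In the top view the tray is at (216,229) with its handle towards the robot, and the stage is at (301,195). I'll enlarge both and measure.

Run:
```python
from h import *
T=np.load("top0.npz");S=np.load("scene0.npz")
a=cv2.resize(T["im"][140:260,190:340],(800,640),interpolation=cv2.INTER_CUBIC)[:600]
b=cv2.resize(S["im"][170:270,260:460],None,fx=4,fy=4,interpolation=cv2.INTER_CUBIC)
cv2.imwrite("pics/a.png",a);cv2.imwrite("pics/b.png",b)
for n,D in(("top",T),("scene",S)):
    im,d,K,E=[D[k] for k in("im","d","K","E")];P=pts(d,K,E)
    hsv=cv2.cvtColor(im,cv2.COLOR_BGR2HSV)
    m=(hsv[...,0]>105)&(hsv[...,0]<130)&(hsv[...,1]>120)&(hsv[...,2]>50)
    k,l,st,c=cv2.connectedComponentsWithStats(m.astype(np.uint8))
    for i in range(1,k):
        if st[i,4]>5:
            q=P[l==i];print(n,st[i],np.median(q,0).round(1),q.min(0).round(),q.max(0).round())
    # white housing top
    z=P[...,2];m=((z>150)&(z<185)&(P[...,0]>500)).astype(np.uint8)
    k,l,st,c=cv2.connectedComponentsWithStats(m);i=1+st[1:,4].argmax()
    q=P[l==i];r=cv2.minAreaRect(q[:,:2].astype(np.float32));print(n,"housing",r,np.median(q[:,2]),cv2.boxPoints(r).round(1).tolist())
    # stage
    m=(z>80)&(z<110)&(P[...,0]>350)&(abs(P[...,1]-60)<150)
    q=P[m];print("stage",q.min(0),q.max(0),np.median(q,0))
    # dark tray
    m=((z<25)&(im.max(-1)<75)&(P[...,0]>250)&(P[...,0]<600)&(P[...,1]>200)&(P[...,1]<550)).astype(np.uint8)
    k,l,st,c=cv2.connectedComponentsWithStats(m)
    for i in range(1,k):
        if st[i,4]>60: print("dark",st[i],c[i],cv2.minAreaRect(P[l==i][:,:2].astype(np.float32)))
```

```text
top housing ((882.029541015625, -0.7868194580078125), (331.3288879394531, 294.571044921875), 86.42151641845703) 165.91442374504663 [[724.7000122070312, -156.89999389648438], [1018.7000122070312, -175.3000030517578], [1039.4000244140625, 155.39999389648438], [745.4000244140625, 173.6999969482422]]
stage [495.79580488 -87.6890292   80.04148653] [750.52679031 171.32001029 109.88220835] [609.41097175  18.26469951  87.29069425]
scene [422 217  16  10 126] [423.  327.4  35. ] [403. 307.   5.] [431. 348.  54.]
scene housing ((883.5712890625, 0.4592132568359375), (328.24383544921875, 292.5126647949219), 86.7269058227539) 166.65285040761512 [[728.2000122070312, -155.0], [1020.2000122070312, -171.6999969482422], [1039.0, 156.0], [746.9000244140625, 172.6999969482422]]
stage [495.8632044  -83.91980352  80.017666  ] [1039.04192112  171.73902128  109.9953418 ] [639.65504634  49.02324185  86.37221167]
dark [405 217  42  43 623] [425.64365971 235.035313  ] ((461.8437194824219, 345.2590026855469), (137.323486328125, 122.42295837402344), 10.96259593963623)
dark [464 231  10  32 277] [468.67148014 245.82310469] ((421.2608337402344, 461.0728454589844), (109.64781951904297, 28.230289459228516), 16.748273849487305)
dark [437 288  20  12  67] [446.64179104 293.34328358] ((593.8697509765625, 460.5234680175781), (11.831263542175293, 55.75857162475586), 0.24871058762073517)
```

View pics/a.png

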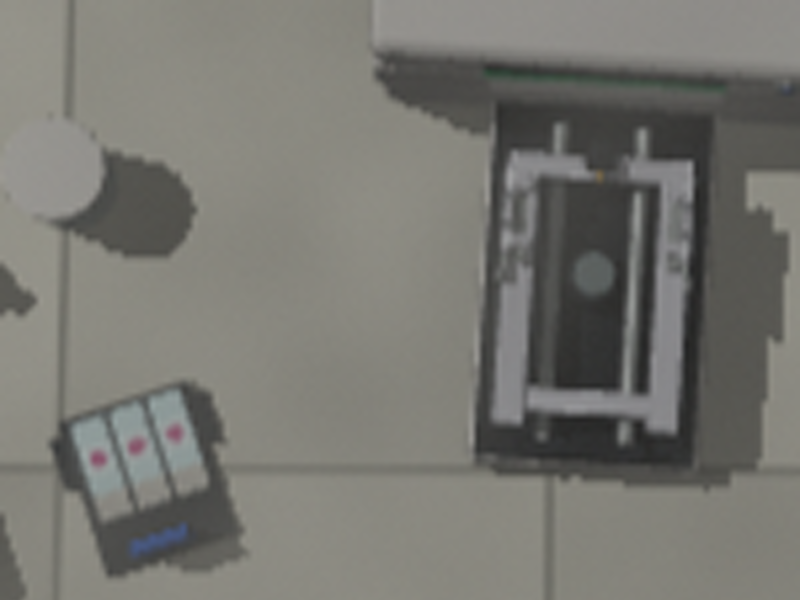

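View pics/b.png

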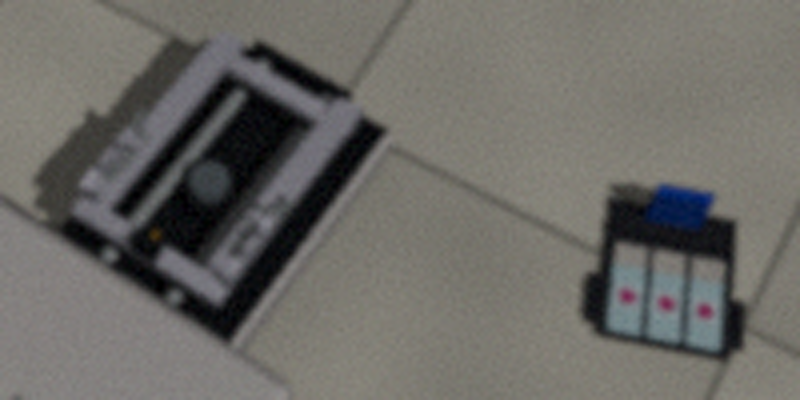

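The crops show the tray yawed about +19° with its slides towards the scanner. The scanner is yawed about −3.5°, with its front centre near (736, 8). I'll take one refining measurement and then move.

Run:
```python
from h import *
for n in("top","scene"):
    D=np.load(n+"0.npz");im,d,K,E=[D[k] for k in("im","d","K","E")];P=pts(d,K,E)
    hsv=cv2.cvtColor(im,cv2.COLOR_BGR2HSV).astype(int)
    v,u=np.mgrid[:400,:640]
    near=(P[...,0]>380)&(P[...,0]<540)&(P[...,1]>260)&(P[...,1]<420)&(P[...,2]<70)
    b=im.astype(int)
    if n=="top": Y,X=slice(205,250),slice(198,238)
    # slides: bright and bluish vs bench
    m=near&(b[...,0]>b[...,2]+8)&(hsv[...,2]>110)
    k,l,st,c=cv2.connectedComponentsWithStats(cv2.morphologyEx(m.astype(np.uint8),cv2.MORPH_CLOSE,np.ones((3,3))))
    i=1+st[1:,4].argmax();vv,uu=np.nonzero(l==i)
    q=np.array([ray(a,c_,5.5,K,E)[:2] for a,c_ in zip(uu,vv)],np.float32)
    print(n,"slides",cv2.minAreaRect(q),np.median(P[l==i][:,2]))
    m=near&(b[...,0]>b[...,2]+35)&(b[...,0]>60)
    q=P[m];print("blue",len(q),np.median(q,0),q[q[:,2]>42].mean(0) if (q[:,2]>42).any() else "", (q[:,2]>42).sum())
    h=q[q[:,2]>15]; 
    if len(h)>5:
        r=cv2.minAreaRect(h[:,:2].astype(np.float32));print("handle rect",r,h[:,2].min(),h[:,2].max())
    # stage: grey bright pixels at height 80..105 in seat coordinates
    th=np.radians(-3.45);s=np.array([606.3,16.4]);c_,s_=np.cos(th),np.sin(th)
    L=(P[...,:2]-s)@np.array([[c_,-s_],[s_,c_]])
    m=(P[...,2]>81)&(P[...,2]<103)&(abs(L[...,0])<140)&(abs(L[...,1])<90)&(hsv[...,2]>95)
    for x0 in range(-130,90,20):
        w=m&(abs(L[...,0]-x0)<10)
        if w.sum()>4: y=L[w];print(x0,w.sum(),y[:,1].min().round(1),y[:,1].max().round(1),np.median(P[w][:,2]).round(1))
    print("x ext",L[m][:,0].min(),L[m][:,0].max())
```

```text
top slides ((508.092041015625, 359.0747985839844), (23.476463317871094, 81.87548828125), 23.345050811767578) 6.128978182912078
blue 24 [418.93402113 325.15729973  51.24579095] [418.29906167 326.84139854  52.087494  ] 21
handle rect ((419.0341491699219, 326.3981018066406), (8.507379531860352, 38.037200927734375), 18.530536651611328) 39.88505715642009 58.109478929534816
-110 20 -64.9 63.3 89.1
-90 114 -64.5 64.4 86.7
-70 55 -67.2 63.0 85.2
-50 45 -65.7 64.2 86.3
-30 41 -64.6 64.6 86.5
-10 47 -66.2 66.7 87.1
10 48 -65.8 64.1 90.1
30 49 -67.5 65.1 93.4
50 52 -67.1 65.7 91.0
70 79 -66.1 64.7 88.3
x ext -107.68449588116508 87.07279874888566
scene slides ((491.2047119140625, 351.2181091308594), (54.81937026977539, 82.3065414428711), 19.20333480834961) 6.140405680897629
blue 118 [422.43432009 328.03242425  37.77316869] [421.27044898 326.38447324  47.79127582] 53
handle rect ((420.8910217285156, 326.1239013671875), (12.130083084106445, 40.96587371826172), 16.682615280151367) 17.98448809607021 54.20026981899673
-110 29 -65.8 63.1 85.3
-90 173 -68.2 64.8 84.7
-70 79 -66.5 64.9 85.5
-50 81 -67.4 64.2 85.4
-30 84 -67.7 64.8 85.5
-10 68 -66.8 64.3 85.6
10 56 -69.1 65.8 89.7
30 55 -67.1 65.5 93.5
50 55 -67.2 65.9 90.8
70 141 -68.1 66.0 85.3
x ext -108.95251928638835 88.11548421596581
```

```bash
cat >> h.py <<'E'
def go(x,y,z,ang):  # target TCP mm, tool-y heading in world deg -> row numbers
    s=arm.get_state();Rm=R.from_rotvec(s["ee_rot"]).as_matrix()
    d=Rm.T@(np.array([x,y,z])-s["tcp_pos"]);a=np.degrees(np.arctan2(Rm[1,1],Rm[0,1]))
    dy=-((ang-a+180)%360-180)
    print("row",(d/200).round(4),"yaw",round(dy/30,4),"t",s["t"],"pos",s["tcp_pos"].round(2),"ang",round(a,3),"tilt",Rm[:,2].round(4),"F",s["wrist_force"].round(2),"w",s["gripper_width"])
E
python3 -m pendant '[100,0.8,-0.42,0,-1, 100,0.8,-0.42,0,-1, 100,0.8,-0.42,0,-1, 100,0.8,-0.42,0,-1]'
python3 -c "
from h import *
go(400,-300,405,-16);go(430,-100,405,10);go(419.5,326.3,300,19.1)"
```

```text
t: 0.6
tcp_pos: [264.3, -415.0, 404.7]
ee_rot: [-2.917, -1.165, -0.0]
wrist_force: [-0.1, 0.5, -0.7]
gripper_width: 0.998
grip_force: 0.0
row [ 0.8881  0.0505 -0.0013] yaw -1.0153 t 0.6 pos [ 264.29 -415.04  404.67] ang -46.459 tilt [ 0.e+00  7.e-04 -1.e+00] F [-0.1   0.48 -0.72] w 0.9975670142504481
row [ 1.6857e+00 -5.7110e-01 -6.0000e-04] yaw -1.882 t 0.6 pos [ 264.29 -415.04  404.67] ang -46.459 tilt [ 0.e+00  7.e-04 -1.e+00] F [-0.1   0.48 -0.72] w 0.9975670142504481
row [ 3.1157 -2.1521  0.5258] yaw -2.1853 t 0.6 pos [ 264.29 -415.04  404.67] ang -46.459 tilt [ 0.e+00  7.e-04 -1.e+00] F [-0.1   0.48 -0.72] w 0.9975670142504481
```

```bash
python3 -m pendant '[100,0.89,0.05,0,-1, 100,0.89,0.05,0,-1, 100,0.89,0.05,0,-1, 100,0.89,0.05,0,-1]' >/dev/null
python3 -m pendant '[60,1,-0.14,0,-1, 60,1,-0.14,0,-1, 60,1,-0.14,0,-1, 60,1,-0.14,0,-1]' >/dev/null
python3 -m pendant '[50,0.972,0.233,0,-0.19, 50,0.972,0.233,0,-0.19, 50,0.972,0.233,0,-0.19, 50,0.972,0.233,0,-0.19]'
python3 -c "
from h import *
go(419.5,326.3,300,19.1)"
```

```text
t: 2.1
tcp_pos: [431.0, 98.1, 404.7]
ee_rot: [1.827, 2.555, -0.0]
wrist_force: [-1.5, -0.3, -0.1]
gripper_width: 0.501
grip_force: 0.0
row [1.0981 0.3147 0.5232] yaw -0.0076 t 2.1 pos [430.97  98.14 404.68] ang 18.871 tilt [ 1.e-04 -2.e-04 -1.e+00] F [-1.45 -0.33 -0.07] w 0.5012135730609172
```

```bash
python3 -m pendant '[50,1,0.3,0,0, 50,1,0.3,0,0, 50,1,0.3,0,0, 50,1,0.3,0.3,0, 50,1,0.3,0.5,0]' >/dev/null
python3 -m pendant '[50,0.1,0.015,0.0,-0.01, 50,0.1,0.015,0,-0.01]'
python3 - <<'E'
from h import *
go(419.5,326.3,196,19.1)
im,d,K,E=cam("scene");cv2.imwrite("pics/c.png",cv2.resize(im[130:280,360:510],(600,600),interpolation=cv2.INTER_CUBIC))
E
```

```text
t: 2.98
tcp_pos: [420.0, 326.1, 306.3]
ee_rot: [1.82, 2.56, 0.003]
wrist_force: [0.3, -0.1, 0.1]
gripper_width: 0.5
grip_force: 0.0
row [ 0.0013 -0.0034  0.5515] yaw 0.0022 t 2.975 pos [420.02 326.14 306.3 ] ang 19.165 tilt [ 0.0019  0.0012 -1.    ] F [ 0.32 -0.1   0.06] w 0.5000979157332509
```

View pics/c.png

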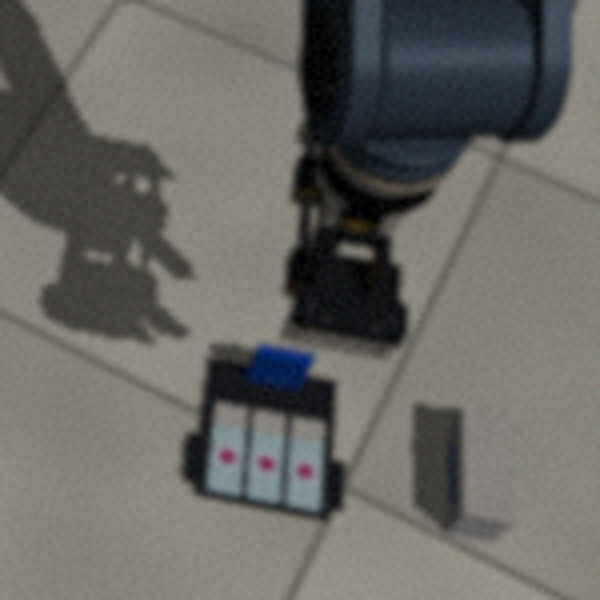

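The gripper hangs over the blue handle (crop 280,368), aligned with it. Next I descend and grip.

```bash
python3 -m pendant '[50,0,-0.003,0.25,0, 50,0,-0.003,0.4,0, 50,0,-0.003,0.48,0, 50,0,-0.003,0.53,0, 50,0,-0.003,0.55,0, 50,0,-0.003,0.55,0, 30,0,-0.003,0.55,0, 20,0,-0.003,0.55,0, 0,0,-0.003,0.55,0, 0,0,-0.003,0.55,0, 0,0,-0.003,0.55,0]' 30
python3 -c "
from h import *
go(419.5,326.3,196,19.1)"
```

```text
t: 4.4
tcp_pos: [418.5, 325.4, 194.8]
ee_rot: [1.819, 2.561, 0.0]
wrist_force: [0.8, -0.9, 1.4]
gripper_width: 0.107
grip_force: 30.0
row [ 0.0024  0.0063 -0.006 ] yaw 0.004 t 4.4 pos [418.47 325.44 194.81] ang 19.22 tilt [ 1.e-04  1.e-04 -1.e+00] F [ 0.82 -0.93  1.37] w 0.10728119467719804
```

```bash
python3 -m pendant '[0,0,0,-0.1,0, 0,0,0,-0.3,0, 0,0,0,-0.5,0, 0,0,0,-0.63,0, 0,0,0,-0.63,0]' 30
python3 -c "
from h import *
go(478.4,23.2,320,-3.45)"
```

```text
t: 5.03
tcp_pos: [418.6, 325.5, 322.0]
ee_rot: [1.819, 2.56, 0.004]
wrist_force: [0.2, 0.6, -1.5]
gripper_width: 0.111
grip_force: 30.0
row [-1.5258 -0.2154  0.0082] yaw 0.7559 t 5.025 pos [418.58 325.52 321.97] ang 19.227 tilt [ 0.0025  0.0016 -1.    ] F [ 0.24  0.61 -1.5 ] w 0.1111248363464823
```

```bash
python3 -m pendant '[0,-0.1,-0.015,0,0.2, 0,-0.3,-0.04,0,0.4, 0,-0.55,-0.08,0,0.6, 0,-0.8,-0.115,0,0.755, 0,-0.9,-0.13,0,0.755, 0,-0.9,-0.13,0,0.755]' 30 >/dev/null
python3 -c "
from h import *
go(478.4,23.2,320,-3.45)"
```

```text
row [-0.604   0.1645 -0.0032] yaw -0.0033 t 5.775 pos [453.04 145.81 319.35] ang -3.55 tilt [-2.3e-03 -5.0e-04 -1.0e+00] F [-0.7   0.17 -1.98] w 0.10855753256831335
```

```bash
python3 -m pendant '[0,-0.2,0.05,0,0, 0,-0.4,0.11,0,0, 0,-0.55,0.15,0,0, 0,-0.604,0.165,0,0, 0,-0.604,0.165,0,0, 0,-0.604,0.165,0,0]' 30 >/dev/null
python3 - <<'E'
from h import *
go(478.4,23.2,320,-3.45)
A=[]
for n,sl in(("top",(slice(140,240),slice(235,365))),("scene",(slice(150,275),slice(240,400)))):
    im,d,K,E=cam(n);np.savez(n+"1.npz",im=im,d=d,K=K,E=E)
    A.append(cv2.resize(im[sl],(400,310),interpolation=cv2.INTER_CUBIC))
cv2.imwrite("pics/d.png",cv2.hconcat(A))
E
```

```text
row [-0.0109 -0.0007  0.0023] yaw 0.0027 t 6.525 pos [478.66  25.36 320.46] ang -3.37 tilt [-6.e-04  2.e-04 -1.e+00] F [-0.31  0.23 -0.9 ] w 0.10494932611554252
```

View pics/d.png

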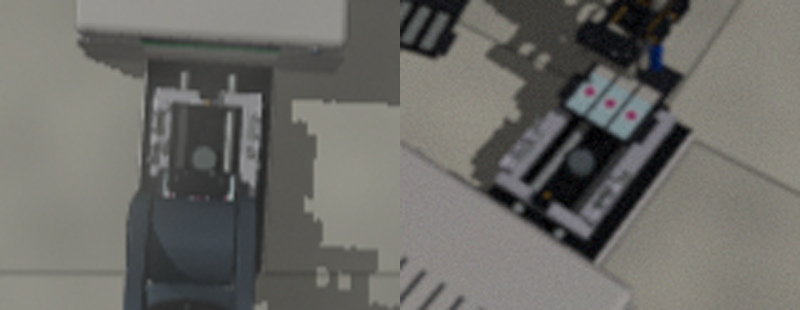

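The scene view shows the tray held square and level in front of the stage, slides at crop (610,105). The top view is occluded by the wrist. I'll measure the slides' lateral centre against the stage in the scene view.

```bash
cat > m.py <<'E'
from h import *
import sys
def meas(D,zu):
    im,d,K,E=[D[k] for k in("im","d","K","E")];P=pts(d,K,E);b=im.astype(int)
    th=np.radians(-3.45);s=np.array([606.2,15.45]);c,q=np.cos(th),np.sin(th);M=np.array([[c,-q],[q,c]])
    L=(P[...,:2]-s)@M
    z=P[...,2]
    near=(abs(L[...,0]+60)<90)&(abs(L[...,1])<75)&(abs(z-zu-6)<12)
    m=near&(b[...,0]>b[...,2]+8)&(b.max(-1)>100)
    k,l,st,_=cv2.connectedComponentsWithStats(cv2.morphologyEx(m.astype(np.uint8),cv2.MORPH_CLOSE,np.ones((3,3))))
    i=1+st[1:,4].argmax();vv,uu=np.nonzero(l==i)
    g=np.array([(ray(a,e,zu+5.5,K,E)[:2]-s)@M for a,e in zip(uu,vv)],np.float32)
    r=cv2.minAreaRect(g);print("slides",r,"z",np.median(z[l==i]),len(g))
    w=l==i;A=np.c_[L[w],np.ones(w.sum())];print("plane",np.linalg.lstsq(A,z[w],rcond=None)[0])
    # stage outer edges in rows of x, median over slices, at z=85 by rays
    e=[]
    m=(z>81)&(z<102)&(L[...,0]>0)&(L[...,0]<70)&(abs(L[...,1])<80)&(b.max(-1)>95)
    for x0 in np.arange(4,70,8):
        y=L[m&(abs(L[...,0]-x0)<4)][:,1]
        if len(y)>6:e.append((y.min(),y.max()))
    e=np.array(e);print("stage edges",np.median(e,0),"mid",np.median(e,0).mean())
if __name__=="__main__": meas(np.load(sys.argv[1]),float(sys.argv[2]))
E
python3 m.py scene1.npz 125.6
python3 - <<'E'
from h import *
# same slide estimate on bench relative to handle yaw 19.2
D=np.load("scene0.npz")
p=np.array([491.2,351.2])-np.array([418.5,325.4]);a=np.radians(19.2)
print("slides rel tool on bench",p@[np.cos(a),np.sin(a)],p@[-np.sin(a),np.cos(a)])
p=np.array([478.66,25.36])-[606.2,15.45];a=np.radians(-3.45)
print("tool in seat",p@[np.cos(a),np.sin(a)],p@[-np.sin(a),np.cos(a)])
E
```

```text
slides ((-51.87644577026367, 2.7312469482421875), (57.27973175048828, 84.95343017578125), 0.12271597236394882) z 131.78947045647146 385
plane [  1.36692175   0.48086345 199.46686995]
stage edges [-66.34017094  66.7989143 ] mid 0.22937168261547924
slides rel tool on bench 77.14092160212032 0.4563051342320257
tool in seat -127.90521721921857 2.217004308638323
```

```bash
python3 -m pendant '[0,-0.0135,0,0.05,0, 0,-0.0135,0,0.1,0, 0,-0.0135,0,0.14,0, 0,-0.0135,0,0.17,0, 0,-0.0135,0,0.18,0, 0,-0.0135,0,0.18,0, 0,-0.0135,0,0.18,0]' 30
python3 - <<'E'
from m import *
go(478.2,22.7,280,-3.45)
im,d,K,E=cam("scene");D=dict(im=im,d=d,K=K,E=E);np.savez("scene2.npz",**D)
meas(D,arm.get_state()["tcp_pos"][2]-194.8)
cv2.imwrite("pics/e.png",cv2.resize(im[160:260,270:400],(780,600),interpolation=cv2.INTER_CUBIC))
E
```

```text
t: 7.5
tcp_pos: [478.8, 21.6, 285.0]
ee_rot: [2.287, 2.154, 0.001]
wrist_force: [0.2, -0.2, -1.8]
gripper_width: 0.106
grip_force: 30.0
row [ 0.0052 -0.0032  0.0249] yaw 0.0007 t 7.5 pos [478.78  21.63 284.97] ang -3.428 tilt [ 5.e-04  0.e+00 -1.e+00] F [ 0.18 -0.2  -1.84] w 0.10572004730883307
slides ((-51.392608642578125, -0.6708488464355469), (84.15699005126953, 57.85805130004883), 89.46875762939453) z 96.46524696786264 366
plane [1.09272640e-02 5.19700508e-03 9.70001922e+01]
stage edges [-65.79483265  66.77078154] mid 0.48797444407381363
```

View pics/e.png

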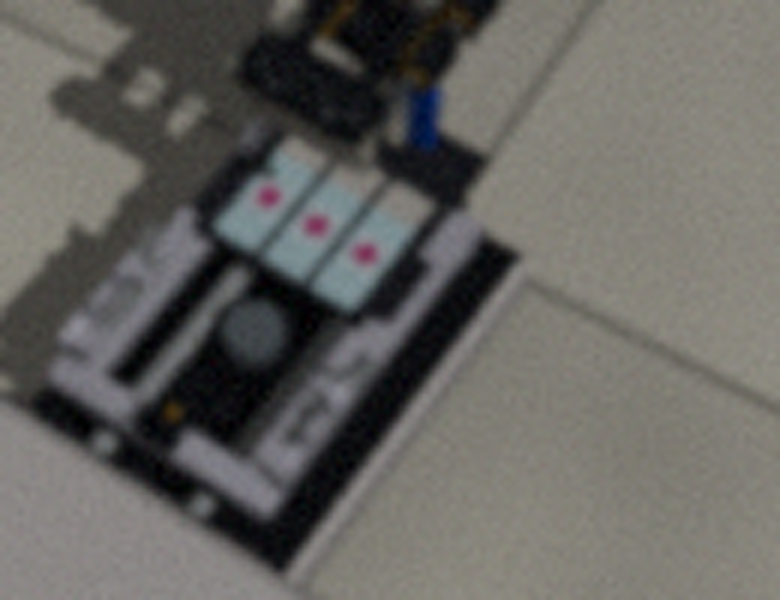

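The tray is level and about 5 mm above the ledges, with its front before the flares (right ear at crop 405,285). It needs a 1 mm shift to +y, and then I feel down onto the ledges.

```bash
python3 -m pendant '[0,0.005,0,0.005,0, 0,0.005,0,0.012,0, 0,0.005,0,0.015,0, 0,0.005,0,0.015,0]' 30 |head -4
python3 -m pendant '[0,0,0,0.005,0, 0,0,0,0.005,0]' 30 |sed -n '2p;4p'
python3 -m pendant '[0,0,0,0.0025,0, 0,0,0,0.0025,0]' 30 |sed -n '2p;4p'
```

```text
t: 8.05
tcp_pos: [478.8, 22.6, 281.7]
ee_rot: [-2.287, -2.154, 0.0]
wrist_force: [-0.1, -0.4, -1.7]
tcp_pos: [478.8, 22.7, 280.7]
wrist_force: [-0.5, -0.6, -2.3]
tcp_pos: [478.8, 22.6, 280.2]
wrist_force: [0.2, -1.0, -1.2]
```

```bash
for i in 1; do python3 -m pendant '[0,0,0,0.0025,0, 0,0,0,0.0025,0]' 30 |sed -n '2p;4p'; done
python3 -m pendant '[0,0,0,0.0015,0, 0,0,0,0.0015,0]' 30 |sed -n '2p;4p'
```

```text
tcp_pos: [478.8, 22.6, 279.8]
wrist_force: [-0.9, -0.1, -0.1]
tcp_pos: [478.8, 22.6, 279.8]
wrist_force: [-3.0, -0.6, 5.0]
```

```bash
python3 -m pendant '[0,0,0.01,-0.001,0, 0,0,0.025,-0.001,0, 0,0,0.04,-0.001,0, 0,0,0.05,-0.001,0, 0,0,0.05,-0.001,0]' 30 |sed -n '2p;4p'
python3 -m pendant '[0,0,0.01,0,0, 0,0,0.02,0,0, 0,0,0.03,0,0, 0,0,0.04,0,0, 0,0,0.04,0,0]' 30 |sed -n '2p;4p'
python3 -c "
from h import *
go(478.8,22.6,279.8,-3.45);print(arm.get_state()['wrist_torque'])"
```

```text
tcp_pos: [488.9, 22.0, 279.8]
wrist_force: [-2.9, 0.7, 4.5]
tcp_pos: [496.8, 21.5, 279.8]
wrist_force: [-4.1, -1.0, 5.8]
row [-0.0001 -0.0901 -0.0001] yaw 0.0009 t 10.3 pos [496.8   21.55 279.78] ang -3.424 tilt [-0. -0. -1.] F [-4.14 -0.97  5.78] w 0.10604250080711367
[0.0046666  0.38442696 0.01173045]
```

```bash
python3 -m pendant '[0,0,0.005,-0.001,0, 0,0,0.015,-0.0015,0, 0,0,0.025,-0.0015,0, 0,0,0.025,-0.0015,0]' 30 |sed -n '2p;4p'
python3 -m pendant '[0,0,0.008,0,0, 0,0,0.016,0,0, 0,0,0.025,0,0, 0,0,0.025,0,0]' 30 |sed -n '2p;4p'
python3 -c "
from h import *
go(478.8,22.6,279.8,-3.45);print(arm.get_state()['wrist_torque'])"
```

```text
tcp_pos: [501.9, 21.2, 279.8]
wrist_force: [0.4, -0.8, -1.4]
tcp_pos: [506.8, 21.0, 279.9]
wrist_force: [0.6, 0.0, -1.8]
row [-1.000e-04 -1.404e-01  6.000e-04] yaw 0.0007 t 11.3 pos [506.83  20.95 279.92] ang -3.428 tilt [ 1.e-04  0.e+00 -1.e+00] F [ 0.64  0.05 -1.77] w 0.10718563127423278
[-0.07125459 -0.01898818  0.01828639]
```

```bash
for i in 1 2 ; do python3 -m pendant '[0,0,0.007,0,0, 0,0,0.014,0,0, 0,0,0.02,0,0, 0,0,0.02,0,0]' 30 |sed -n '2p;4p'; done
python3 -m pendant '[0,0,0.007,0,0, 0,0,0.014,0,0, 0,0,0.02,0,0, 0,0,0.02,0,0]' 30 |sed -n '2p;4p'
python3 -c "
from h import *
go(478.8,22.6,279.8,-3.45);print(arm.get_state()['wrist_torque'])"
```

```text
tcp_pos: [510.8, 20.7, 279.9]
wrist_force: [0.0, -0.8, -1.5]
tcp_pos: [514.8, 20.5, 279.9]
wrist_force: [-0.1, 0.1, -2.9]
tcp_pos: [518.8, 20.2, 279.9]
wrist_force: [0.2, 0.1, -2.9]
row [-2.000e-04 -2.002e-01  6.000e-04] yaw 0.0007 t 12.8 pos [518.77  20.24 279.93] ang -3.428 tilt [ 1.e-04  0.e+00 -1.e+00] F [ 0.22  0.09 -2.95] w 0.11169535509221044
[-0.00020159 -0.01244533 -0.0228915 ]
```

```bash
python3 -m pendant '[0,0,0.007,0,0, 0,0,0.014,0,0, 0,0,0.02,0,0, 0,0,0.02,0,0]' 30 |sed -n '2p;4p'
python3 -m pendant '[0,0,0.005,0,0, 0,0,0.01,0,0, 0,0,0.015,0,0, 0,0,0.015,0,0]' 30 |sed -n '2p;4p'
python3 -m pendant '[0,0,0.005,0,0, 0,0,0.01,0,0, 0,0,0.015,0,0, 0,0,0.015,0,0]' 30 |sed -n '2p;4p'
python3 -c "
from h import *
go(478.8,22.6,279.8,-3.45);print(arm.get_state()['wrist_torque'])"
```

```text
tcp_pos: [522.8, 20.0, 279.9]
wrist_force: [-0.6, -0.3, -1.8]
tcp_pos: [525.5, 19.8, 279.9]
wrist_force: [-5.0, -0.1, 0.0]
tcp_pos: [528.7, 19.7, 279.9]
wrist_force: [-3.8, 1.3, -0.3]
row [-2.000e-04 -2.499e-01  4.000e-04] yaw 0.0008 t 14.3 pos [528.7   19.66 279.86] ang -3.425 tilt [-2.e-04  0.e+00 -1.e+00] F [-3.82  1.26 -0.26] w 0.10456440626929389
[0.01337478 0.63122612 0.03600773]
```

```bash
python3 -m pendant '[0,0,0.005,0,0, 0,0,0.01,0,0, 0,0,0.015,0,0, 0,0,0.015,0,0]' 30 |sed -n '2p;4p'
python3 -m pendant '[0,0,0.005,0,0, 0,0,0.01,0,0, 0,0,0.015,0,0, 0,0,0.015,0,0]' 30 |sed -n '2p;4p'
python3 -m pendant '[0,0,0.005,0,0, 0,0,0.01,0,0, 0,0,0.015,0,0, 0,0,0.015,0,0]' 30 |sed -n '2p;4p'
python3 -c "
from h import *
go(478.8,22.6,279.8,-3.45);print(arm.get_state()['wrist_torque'])"
```

```text
tcp_pos: [531.6, 19.5, 279.9]
wrist_force: [-5.4, -0.1, 0.1]
tcp_pos: [534.7, 19.3, 279.9]
wrist_force: [-3.2, -0.5, -1.4]
tcp_pos: [537.8, 19.1, 279.9]
wrist_force: [-2.4, -0.3, -3.3]
row [-0.     -0.2955  0.0003] yaw 0.0007 t 15.8 pos [537.79  19.07 279.88] ang -3.429 tilt [ 3.e-04 -0.e+00 -1.e+00] F [-2.44 -0.3  -3.3 ] w 0.11005562828423923
[0.05920779 0.49137939 0.00216526]
```

```bash
for i in 1; do python3 -m pendant '[0,0,0.007,0,0, 0,0,0.014,0,0, 0,0,0.021,0,0, 0,0,0.028,0,0, 0,0,0.035,0,0, 0,0,0.035,0,0]' 30 |sed -n '2p;4p'; done
python3 -m pendant '[0,0,0.007,0,0, 0,0,0.014,0,0, 0,0,0.021,0,0, 0,0,0.028,0,0, 0,0,0.035,0,0, 0,0,0.035,0,0]' 30 |sed -n '2p;4p'
python3 -m pendant '[0,0,0.007,0,0, 0,0,0.014,0,0, 0,0,0.021,0,0, 0,0,0.025,0,0, 0,0,0.025,0,0]' 30 |sed -n '2p;4p'
python3 -c "
from h import *
go(478.8,22.6,279.8,-3.45);print(arm.get_state()['wrist_torque'])"
```

```text
tcp_pos: [544.8, 18.7, 279.9]
wrist_force: [-0.5, 0.7, -5.1]
tcp_pos: [551.8, 18.3, 279.9]
wrist_force: [-0.6, 0.4, -4.7]
tcp_pos: [556.7, 17.9, 279.9]
wrist_force: [-1.2, -0.4, -5.2]
row [-1.000e-04 -3.904e-01  6.000e-04] yaw 0.0007 t 17.925 pos [556.74  17.94 279.94] ang -3.43 tilt [ 3.e-04  0.e+00 -1.e+00] F [-1.16 -0.42 -5.22] w 0.10734313088126388
[-0.03341402  0.34687187 -0.02141787]
```

```bash
python3 -m pendant '[0,0,0.006,0.0005,0, 0,0,0.012,0.0005,0, 0,0,0.018,0.0005,0, 0,0,0.02,0.0005,0, 0,0,0.02,0.0005,0]' 30 |sed -n '2p;4p'
python3 -m pendant '[0,0,0.004,0,0, 0,0,0.008,0,0, 0,0,0.01,0,0, 0,0,0.01,0,0]' 30 |sed -n '2p;4p'
python3 -m pendant '[0,0,0.004,0,0, 0,0,0.008,0,0, 0,0,0.01,0,0, 0,0,0.01,0,0]' 30 |sed -n '2p;4p'
python3 -c "
from h import *
go(478.8,22.6,279.8,-3.45);print(arm.get_state()['wrist_torque'])"
```

```text
tcp_pos: [560.7, 17.7, 279.9]
wrist_force: [-2.7, -0.1, -2.1]
tcp_pos: [562.7, 17.6, 279.9]
wrist_force: [-2.7, -0.1, -2.0]
tcp_pos: [564.6, 17.5, 279.8]
wrist_force: [-3.3, 0.0, -1.2]
row [-1.0e-04 -4.3e-01  1.0e-04] yaw 0.0008 t 19.55 pos [564.64  17.48 279.83] ang -3.425 tilt [ 0. -0. -1.] F [-3.28  0.02 -1.22] w 0.10073173780695642
[-0.04814428  0.56666057 -0.02512592]
```

```bash
python3 -m pendant '[0,0,0.003,0,0, 0,0,0.005,0,0, 0,0,0.005,0,0]' 30 |sed -n '2p;4p'
python3 -m pendant '[0,0,0.003,0,0, 0,0,0.005,0,0, 0,0,0.005,0,0]' 30 |sed -n '2p;4p'
python3 -c "
from h import *
im,d,K,E=cam('scene');cv2.imwrite('pics/f.png',cv2.resize(im[160:260,270:400],(780,600),interpolation=cv2.INTER_CUBIC))"
```

```text
tcp_pos: [565.6, 17.4, 279.9]
wrist_force: [-4.3, 0.0, 0.6]
tcp_pos: [566.6, 17.4, 279.9]
wrist_force: [-5.0, 1.5, -0.3]
```

View pics/f.png

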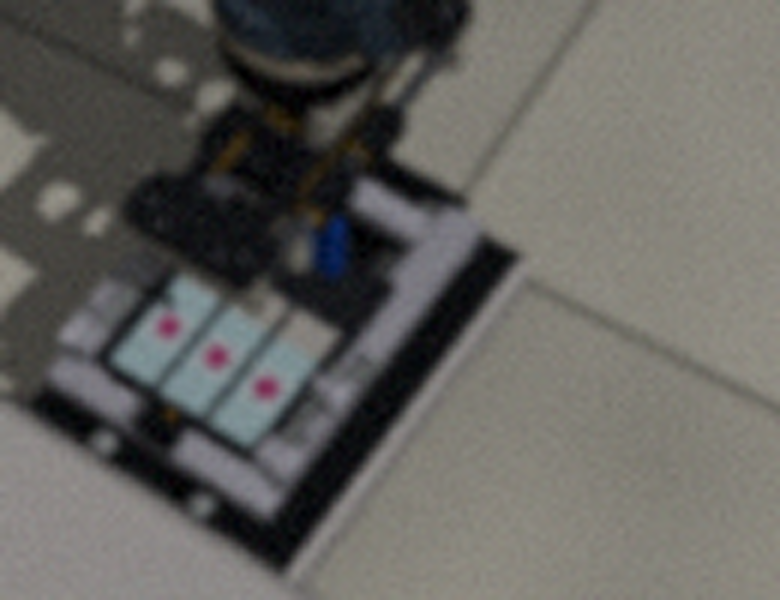

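The tray lies between the stops. Its front edge is at the brass pin (crop 170,412), with only a small gap left to the end blocks. I continue in fine steps.

```bash
python3 -m pendant '[0,0,0.003,0,0, 0,0,0.005,0,0, 0,0,0.005,0,0]' 30 |sed -n '2p;4p'
python3 -m pendant '[0,0,0.002,0,0, 0,0,0.003,0,0, 0,0,0.003,0,0]' 30 |sed -n '2p;4p'
python3 -m pendant '[0,0,0.002,0,0, 0,0,0.003,0,0, 0,0,0.003,0,0]' 30 |sed -n '2p;4p'
```

```text
tcp_pos: [567.5, 17.3, 279.8]
wrist_force: [-5.2, 0.4, 0.3]
tcp_pos: [568.1, 17.3, 279.8]
wrist_force: [-4.3, 0.3, 0.3]
tcp_pos: [568.6, 17.2, 279.8]
wrist_force: [-7.8, 0.7, 1.9]
```

```bash
python3 -m pendant '[0,0,0.001,0,0, 0,0,0.0015,0,0, 0,0,0.0015,0,0]' 30 |sed -n '2p;4p'
```

```text
tcp_pos: [568.8, 17.3, 279.8]
wrist_force: [-8.9, 0.2, 2.8]
```

```bash
python3 -m pendant '[0,0,0.001,0,0, 0,0,0.0015,0,0, 0,0,0.0015,0,0]' 30 |sed -n '2p;4p'
python3 -c "
from h import *
go(568.8,17.3,279.8,-3.45);print(arm.get_state()['wrist_torque'])"
```

```text
tcp_pos: [568.9, 17.2, 279.9]
wrist_force: [-10.1, 0.4, 4.2]
row [ 0.0002 -0.0005  0.0004] yaw 0.001 t 22.225 pos [568.9   17.24 279.89] ang -3.421 tilt [-1.9e-03  1.0e-04 -1.0e+00] F [-10.11   0.38   4.24] w 0.10610128956226997
[-0.07308606  1.42458553  0.00180336]
```

Firm resistance (10 N), with the commanded advance no longer turning into motion and the position matching the expected stop (nose +62.6). I relieve the push, let go and check.

```bash
python3 -m pendant '[0,0,-0.001,-0.0005,0, 0,0,-0.001,-0.0005,0]' 10 |sed -n '2p;4p'
python3 -m pendant '[14,0,0,0,0, 18,0,0,0,0, 25,0,0,0,0, 35,0,0,0,0, 35,0,0,0,0, 35,0,0,0,0]' 10
python3 -c "
from h import *
im,d,K,E=cam('scene');cv2.imwrite('pics/g.png',cv2.resize(im[160:260,270:400],(780,600),interpolation=cv2.INTER_CUBIC))"
```

```text
tcp_pos: [568.8, 17.2, 279.9]
wrist_force: [-9.0, -0.5, 1.7]
t: 23.22
tcp_pos: [569.2, 17.2, 279.9]
ee_rot: [2.287, 2.154, 0.0]
wrist_force: [-0.9, 0.3, -0.3]
gripper_width: 0.349
grip_force: 0.0
```

View pics/g.png

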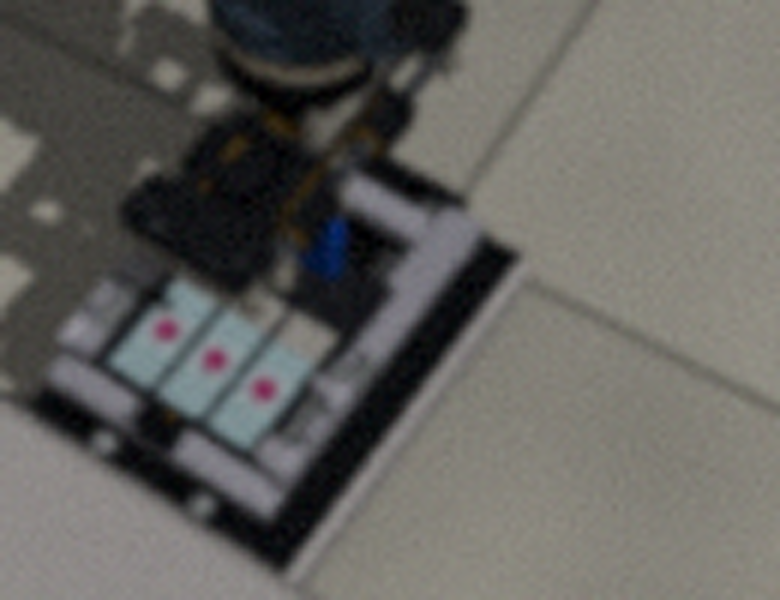

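The tray stays put when released. As a cheap check, I regrip lightly, which caps the push, and nudge to confirm it stalls on the stop.

```bash
python3 -m pendant '[20,0,-0.001,0,0, 10,0,-0.001,0,0, 0,0,-0.001,0,0, 0,0,-0.001,0,0, 0,0,-0.001,0,0]' 14 |sed -n '2p;4p'
python3 -m pendant '[0,0,0.001,0,0, 0,0,0.0015,0,0, 0,0,0.0015,0,0]' 14 |sed -n '2p;4p'
python3 -m pendant '[0,0,0.001,0,0, 0,0,0.0015,0,0, 0,0,0.0015,0,0]' 14 |sed -n '2p;4p'
```

```text
tcp_pos: [568.8, 17.2, 279.9]
wrist_force: [-5.3, -0.6, 3.9]
tcp_pos: [568.9, 17.2, 279.9]
wrist_force: [-7.4, -0.5, 4.2]
tcp_pos: [569.0, 17.2, 279.9]
wrist_force: [-9.2, -0.9, 6.9]
```

Same stall at the same place, so it is home. I release and withdraw upward.

```bash
python3 -m pendant '[0,0,-0.003,-0.001,0, 14,0,-0.003,-0.001,0, 25,0,-0.003,-0.001,0, 40,0,-0.003,-0.001,0, 40,0,-0.003,-0.001,0, 40,0,-0.003,-0.001,0]' 10 |sed -n '2p;4,6p'
python3 -m pendant '[40,0,0,-0.02,0, 40,0,0,-0.06,0, 40,0,0,-0.15,0, 40,0,0,-0.3,0, 40,0,0,-0.5,0, 40,0,0,-0.7,0, 40,0,0,-0.7,0]' 10 |sed -n '1,4p'
python3 -m pendant '[40,0,-0.4,0,0, 40,0,-0.6,0,0, 40,0,-0.6,0,0]' 10 >/dev/null
python3 - <<'E'
from m import *
im,d,K,E=cam("scene");D=dict(im=im,d=d,K=K,E=E);meas(D,85)
A=[cv2.resize(im[160:260,270:400],(400,310),interpolation=cv2.INTER_CUBIC)]
im,d,K,E=cam("top");A.append(cv2.resize(im[140:240,235:365],(400,310),interpolation=cv2.INTER_CUBIC))
cv2.imwrite("pics/h.png",cv2.hconcat(A))
E
```

```text
tcp_pos: [569.0, 17.2, 280.1]
wrist_force: [-0.6, 0.2, 0.6]
gripper_width: 0.399
grip_force: 0.0
t: 26.28
tcp_pos: [569.1, 17.3, 424.4]
ee_rot: [2.283, 2.151, 0.007]
wrist_force: [-0.4, 1.0, 0.6]
slides ((20.160476684570312, 0.0477752685546875), (82.94393157958984, 18.6142520904541), 89.5687255859375) z 91.07254289443165 143
plane [ 2.18429073  0.05814458 47.23171056]
stage edges [-66.1046831   66.73580676] mid 0.31556182881558925
```

View pics/h.png

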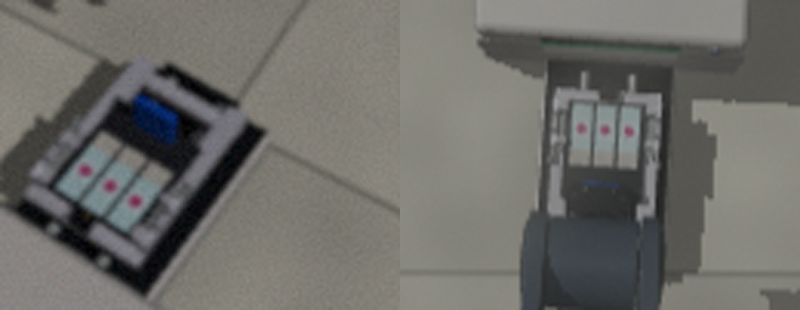

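The tray sits square, flat and centred on the stage against the end blocks, and the arm is clear of it. The slide centre is 0.05 mm from the seat line and within 0.3 mm of the stage's middle.

```bash
python3 -c "
from station import arm
print(arm.finish_job())"
```

```text
the job is handed in; nothing more can be done
None
```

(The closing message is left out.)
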